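# Close up the row of books

### The job

One tall book stands on its own beside the row of books. Push it along the desk, low on its broad side so that it keeps standing and does not tip, until it stands flat against the last book of the row with its spine in line with the other spines; then, as a second push, slide the loose agate bookend up against it, square and centred on its cover, to close the row. Only push, lift nothing, leave the row where it stands and disturb nothing else, and take the hand away at the end.

Things in the scene. Friction and masses are not known exactly. Their poses are not given: they have to be found in the camera images.
- lone_book: Lone book, navy, standing: 34 mm thick (x), y from the spine at -79 mm to the fore-edge at +80 mm, 228 mm tall, 0.7 kg +-20 %. Origin: centre of its foot on the desk, z up. Push its +x cover; -x faces the row. Turned up to 0.2 rad. Friction 0.5 to 0.7: pushed much over 20 mm above the desk it tips. Taller than fingers: lean the tool about 35 deg, fingertips leading, or the gripper's body hits it.
- row_book_3: Last book of the row, brown, standing: 26 mm thick (x), y from the spine at -75 mm to the fore-edge at +76 mm, 222 mm tall. Origin: centre of its foot, z up. +x points along the row to the lone book and the loose bookend, -y to the spines (away from the robot). The lone book is home with its origin at x = 30, y = 4 mm in this frame, axes parallel; it starts at x 80 to 130, y -16 to +34 mm.
- bookend_far: Agate bookend behind the closed end of the row, 54 x 124 x 116 mm, loose, stays where it is. Origin: centre of its foot. Two more standing books, 24 and 34 mm thick, up to 222 mm tall, fill the space between it and the last book of the row. The row slides as a whole at a push of about 12 to 17 N.
- bookend_near: Loose agate bookend, 0.85 kg: brass plate 54 (x) x 124 (y) x 6 mm, origin under its centre, z up; on it a slab from x = -23 to +11 mm, 120 mm wide at the foot, 116 mm tall. Its -x side faces the lone book; push the slab's +x face, over 16 mm of plate. Home: origin at x = 44, y = 0 mm in the lone book's frame, axes parallel. Starts at x 325 to 385, y +-40 mm in the last row book frame, +-0.15 rad.
- stamp: Bystander: rubber stamp with a turned wooden handle, 24 x 48 x 66 mm, standing on the leather desk pad. Origin at its foot.
- stapler: Bystander: black desk stapler, 36 x 153 (its y) x 44 mm, lying on the desk to the left of the loose bookend. Origin at the centre of its foot.
- mug: Bystander: white mug, 84 x 123 (its y, with the handle) x 91 mm, on a round leather coaster (96 mm, 6 mm thick) on the desk pad. Origin at its foot.
- ink_pad: Bystander: red ink pad tin, 65 x 88 (its y) x 15 mm, on the desk pad. Origin at its foot.
Mind the look-alikes: they are no part of the job. What is shaped like the lone_book but yellow is not meant. What is shaped like the bookend_near but blue is not meant.

How it is judged:
By the outcome, as a careful person would: the job done as asked, in the order asked, and still so for the second after the job is handed in, with the robot touching nothing.
It also fails if it takes over 72 s, if anything falls off the work surface, if the arm or the gripper's body presses on something with over 40 N, if the wrist force passes 120 N, or if a joint passes its speed limit or range.

### The arm

A 6-joint arm with a two-finger parallel gripper is mounted at the origin on a cart in front of the work surface, level with it; the furniture and walls round the work are solid. World frame = base frame: x ahead of the robot, y to its left, z up, the work surface at z = 0. Lengths are in mm, angles in rad, forces in N, time in s.
With the tool pointing down it reaches from about 350 to 875 mm from the base axis. Payload 4.2 kg.
Tool frame: the origin (TCP) lies between the finger pads; the fingertips stand 11 mm ahead of it and the grasp point (between the pads) lies 8 mm behind it; z points along the fingers, y is the direction in which the jaws open and shut (so a half turn about z gives the same grasp; the last joint's range is limited). The gripper opens to 85 mm and grips with 20 to 120 N. Pads are 22 mm wide; open, the fingers measure 114 mm over their backs; the gripper's body (76 mm by 85 mm) begins 54 mm behind the grasp point. The pads swing forward as they close: fully open they stand 13 mm farther back than shut.
Start: joints at [-0.955, 0.385, 0.008, 0, -1.194, -0.259], TCP at [218.313, -585.61, 220.312] pointing down, gripper open.
Joint ranges: [-3.14, 3.14], [-1.21, 2.06], [-1.07, 1.41], [-3.16, 2.05], [-2.99, -0.16], [-3.1, 3.1]. Speed limits (rad/s): [2.79, 2.79, 3.14, 3.14, 3.14, 3.14].

### API

Orientations are given as a unit quaternion [x, y, z, w].
In Python, from bench import * gives the robot as it stands.
- The arm moves only by the tool servo_tool, never from a script. Its argument "rows" is a list of rows, each a list of 7 numbers: the opening, from 0 (shut) to 1 (fully open), then the shift along the tool's x, y, z in cm, then the turn, a rotation vector about the tool's x, y, z in degrees. A call has 1 to 12 rows; each row shifts and turns the commanded pose from where the row before left it, along the tool's axes as they then stand; what a row does not reach is not made up. A row lasts 1/10 s, in which the tool goes at most 50 mm and 8.59 degrees, less where a joint would pass 70% of its speed; a pose out of reach is approached as far as the arm can. A call is refused whole if a number of a shift passes 5 or a number of a turn 8.59, either way. A call with a gripper value outside its range is refused whole. The fingers move at their own pace and stop on an object; the grip force is fixed at half the most. Time passes only in rows, so rows that do not move let the fingers close. It gives the time, the measured TCP pose, the force and the opening at its end, in the units of the state.
- read_state(): the state, without advancing time (a new reading comes with each control period).
- get_image(name): name is "side" or "top"; returns a dict with "image" (480x640x3 uint8, red, green, blue), "mtx" (3x3 intrinsics, pixels), "k1" (the pictures are not rectified: a ray, as slopes to the right and down, at radius r is drawn at 1 + k1 r^2 times it, then the intrinsics apply), "extrinsics" (4x4, takes a point from camera to world coordinates). Camera axes: x right, y up, looking along -z (the intrinsics and any distortion apply to the point x, -y, -z); pixel columns grow to the right and rows downward; lengths in mm; the calibration is good to about 2 mm. A picture is of the moment at which its call begins. There is no depth.
- job_done(): hands the job in, once; it reports no verdict.
The state is a dict: "clock": time; "joints": joint angles; "joint_vel": joint speeds; "joint_efforts": joint torques, N m; "position": TCP position; "ee_rot": TCP orientation; "contact_force": force on the tool from outside, world axes, zero at the start; "wrist_torque": the same for the moment, N m; "gripper_width": finger opening in mm.
Only numpy, scipy, OpenCV 4.12 (cv2) and the standard library are available. Lean on these libraries where they do the work, as an engineer would, in place of code of your own. Each camera call takes 0.05 s, during which the arm holds its last target. There are 200 camera calls.

## Working session

There is one attempt and no reset: what is moved stays moved. The work goes in short steps, Python scripts to look and compute and a tool call to move; the robot and the scene stay as the last step left them, time stands still between calls to the robot, and variables do not carry over. Pictures are saved under pics/ and viewed, about 8 in all and at most 12, crops included, and the job is handed in when it is done.

Besides the shell and the picture viewer there is one more tool, called after ">>>" as name(argument=value, ...), one argument or row to a line, values as JSON. servo_tool: Moves the arm, as the interface text tells. Its arguments: {"type":"object","properties":{"rows":{"type":"array","items":{"type":"array","items":{"type":"number"}}}},"required":["rows"]}

```bash
mkdir -p pics; python3 - <<'E'
from bench import *
import cv2,numpy as np
s=read_state();print(s['clock'],s['position'],s['ee_rot'],s['gripper_width'])
for n in('side','top'):
    g=get_image(n);cv2.imwrite(f'pics/{n}0.png',g['image'][:,:,::-1]);print(n,g['mtx'],g['k1'],g['extrinsics'])
E
ls
```

```text
0.0 [ 218.09762728 -585.05154681  219.20398249] [-1.77371604e-01  9.84143319e-01  1.08875569e-03 -2.36247322e-04] 85.33483767258572
side [[457.92114837   0.         318.93198422]
 [  0.         457.92114837 233.66050142]
 [  0.           0.           1.        ]] -0.009696636649847969 [[ 6.91228062e-01 -4.02254542e-01  6.00329117e-01  1.28887889e+03]
 [ 7.22564116e-01  3.96504719e-01 -5.66290655e-01 -6.51523313e+02]
 [-1.02403396e-02  8.25212270e-01  5.64729886e-01  6.89650327e+02]
 [ 0.00000000e+00  0.00000000e+00  0.00000000e+00  1.00000000e+00]]
top [[499.11565254   0.         314.64550554]
 [  0.         499.11565254 247.74273496]
 [  0.           0.           1.        ]] -0.12541565616527278 [[-7.54762137e-02  8.00462421e-01 -5.94611852e-01 -1.10222754e+02]
 [-9.97096260e-01 -5.45343637e-02  5.31512137e-02  4.73762348e+01]
 [ 1.01187701e-02  5.96896906e-01  8.02254133e-01  9.88125496e+02]
 [ 0.00000000e+00  0.00000000e+00  0.00000000e+00  1.00000000e+00]]
pics
```

View pics/side0.png

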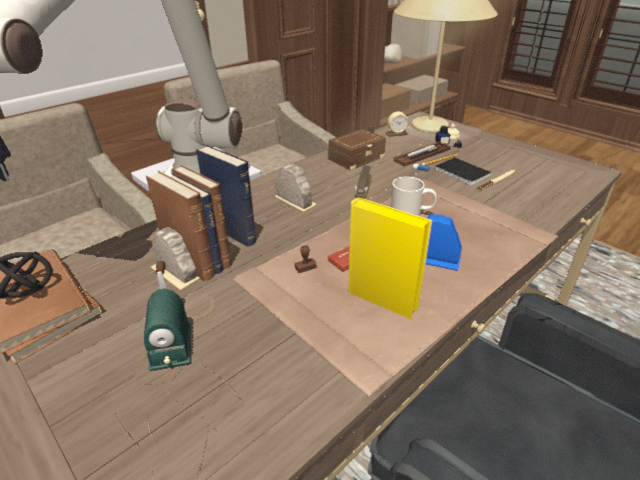

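View pics/top0.png

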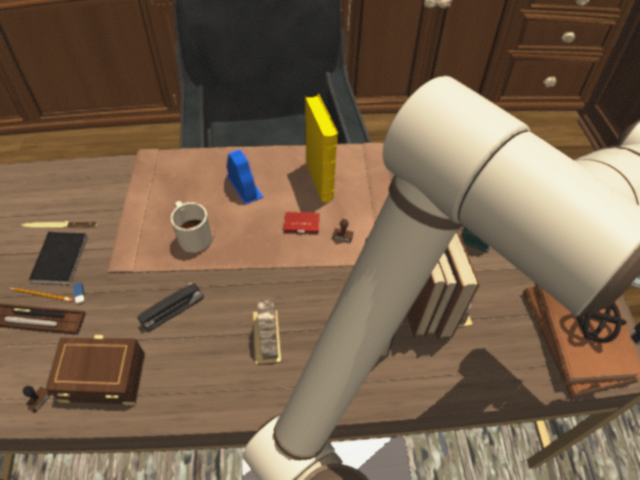

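The navy lone book is at side pixel (227,195), next to the row's brown, navy and brown books (150–225, 165–280). In the top view the arm hides it. The grey agate bookend_near is at side (294,187) and top (266,335). The yellow book (388,258) and the blue bookend (443,240) are the look-alikes, ruled out by colour. I'll confirm this in an enlarged crop.

```bash
cat > h.py <<'E'
import numpy as np,cv2
from bench import *
from scipy.spatial.transform import Rotation as R
def ray(g,u,v):
    K=np.array(g['mtx']);d=np.array([(u-K[0,2])/K[0,0],(v-K[1,2])/K[1,1]]);s=d.copy()
    for _ in range(20): s=d/(1+g['k1']*(s@s))
    E=np.array(g['extrinsics']);return E[:3,3],E[:3,:3]@np.array([s[0],-s[1],-1])
def onz(g,u,v,z):
    o,d=ray(g,u,v);return o+d*(z-o[2])/d[2]
def proj(g,p):
    E=np.array(g['extrinsics']);K=np.array(g['mtx']);c=E[:3,:3].T@(np.array(p,float)-E[:3,3])
    s=np.array([c[0],-c[1]])/-c[2];s=s*(1+g['k1']*(s@s));return s*[K[0,0],K[1,1]]+K[:2,2]
def snap(n,name,box=None,sc=1):
    g=get_image(n);im=g['image'][:,:,::-1].copy();cv2.imwrite(f'pics/raw_{name}.png',im)
    if box: x0,y0,x1,y1=box;im=im[y0:y1,x0:x1]
    cv2.imwrite(f'pics/{name}.png',cv2.resize(im,None,fx=sc,fy=sc,interpolation=cv2.INTER_CUBIC));return g
E
python3 - <<'E'
from h import *
snap('side','side1',(135,135,335,285),4)
E
```

```text
(no output)
```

View pics/side1.png

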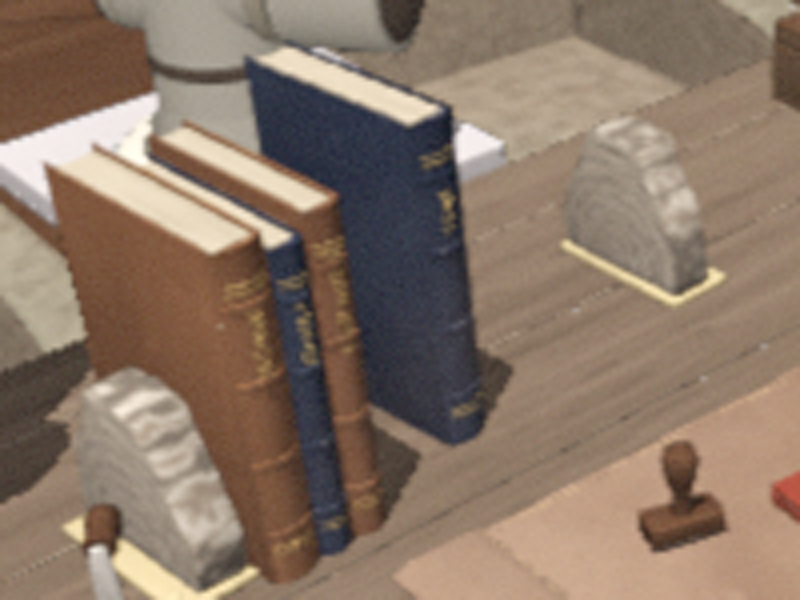

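```bash
python3 - <<'E'
from h import *
g=get_image('side')
P={'L spine- top':(412,122,228),'L spine+ top':(450,108,228),'L fore- top':(248,60,228),'L fore+ top':(318,48,228),'L foot-':(455,440,0),'L foot+':(480,425,0),
'R spine- top':(303,212,222),'R spine+ top':(340,195,222),'R fore- top':(150,140,222),'R fore+ top':(185,122,222),'R foot-':(355,535,0),'R foot+':(381,520,0),
'B plate near -':(562,243,6),'B plate far -':(675,303,6),'B plate far +':(725,275,6)}
for k,(x,y,z) in P.items(): print(k,onz(g,135+x/4,135+y/4,z).round(1))
t=get_image('top')
for p in [(254,311),(277,312),(281,360),(255,362)]: print('top plate',onz(t,*p,6).round(1))
s=read_state();print(s['joints'])
E
```

```text
L spine- top [ 468.  -129.5  228. ]
L spine+ top [ 468.4 -103.   228. ]
L fore- top [ 325.2 -150.4  228. ]
L fore+ top [ 340.4 -109.9  228. ]
L foot- [ 466.  -124.8    0. ]
L foot+ [ 463.9 -103.1    0. ]
R spine- top [ 505.6 -227.7  222. ]
R spine+ top [ 503.4 -202.9  222. ]
R fore- top [ 369.9 -243.   222. ]
R fore+ top [ 363.2 -216.7  222. ]
R foot- [ 503.  -226.6    0. ]
R foot+ [ 501.8 -207.     0. ]
B plate near - [324.   80.6   6. ]
B plate far - [448.   83.2   6. ]
B plate far + [444.8 135.4   6. ]
top plate [450.4 131.6   6. ]
top plate [444.4  80.1   6. ]
top plate [327.8  75.5   6. ]
top plate [326.8 130.4   6. ]
[-9.55413948e-01  3.85159267e-01  7.32830016e-03 -1.63586634e-04
 -1.19396004e+00 -2.58606312e-01]
```

The crop confirms it. The lone book is plain navy with its spine at crop (465,275). The bookend is grey agate on a brass plate at (640,215), and row_book_3 is brown at (345,330). Estimates: row yaw is about 0.10 and lone yaw about 0.15. In the row frame the lone book is at about (106,33), so it needs about -76 mm in x and -29 mm in y. I'll raise the arm and swing it over.

>>> servo_tool(
  rows=[
    [1,0,0,-4,0,0,0],
    [1,0,0,-4,0,0,0],
    [1,0,0,-4,0,0,0],
    [1,0,0,-4,0,0,0],
    [1,-3,4,0,0,0,0],
    [1,-3,4,0,0,0,0],
    [1,-3,4,0,0,0,0],
    [1,-3,4,0,0,0,0],
    [1,-3,4,0,0,0,0],
    [1,-3,4,0,0,0,0],
    [1,-3,4,0,0,0,0],
    [1,-3,4,0,0,0,0],
  ],
)

```text
clock: 1.45
position: [331.2, -200.1, 380.5]
ee_rot: [-0.177, 0.984, -0.0, 0.001]
contact_force: [1.8, 0.2, -0.1]
gripper_width: 85.3
```

>>> servo_tool(
  rows=[
    [1,-2.8,3.6,0,0,0,0],
    [1,-2.8,3.6,0,0,0,0],
    [1,-2.8,3.6,0,0,0,0],
    [1,-2.8,3.6,0,0,0,0],
    [1,-2.8,3.6,0,0,0,0],
    [1,0,0,0,0,0,-8.4],
    [1,0,0,0,0,0,-8.4],
    [1,0,0,0,0,0,-8.4],
    [1,0,0,0,0,0,-8.4],
    [1,0,0,0,0,0,-8.4],
    [1,0,0,0,0,0,-8.4],
    [1,0,0,0,0,0,-8.4],
  ],
)

```text
clock: 2.65
position: [399.5, 15.6, 380.3]
ee_rot: [-0.64, 0.768, 0.0, 0.0]
contact_force: [-0.0, 0.6, 0.2]
gripper_width: 85.1
```

>>> servo_tool(
  rows=[
    [1,0,0,0,0,0,-8],
    [1,0,0,0,0,0,-8],
    [1,0,0,0,0,7.2,0],
    [1,0,0,0,0,7.2,0],
    [1,0,0,0,0,7.2,0],
    [1,0,0,0,0,7.2,0],
    [1,0,0,0,0,7.2,0],
    [1,0,0,0,0,0,0],
  ],
)

```text
clock: 3.45
position: [399.3, 16.6, 378.2]
ee_rot: [0.704, -0.639, 0.229, 0.211]
contact_force: [1.0, -0.3, -1.2]
gripper_width: 85.6
```

```bash
python3 - <<'E'
from h import *
s=read_state();print(s['joints'].round(2) if hasattr(s['joints'],'round') else s['joints']);print(R.from_quat(s['ee_rot']).as_matrix().round(3))
snap('top','top2',(230,200,510,410),2.85)
snap('side','side2')
E
```

```text
[ 0.82 -0.02 -0.41  0.46 -1.62 -0.8 ]
[[ 0.079 -0.995  0.052]
 [-0.802 -0.095 -0.59 ]
 [ 0.592  0.005 -0.806]]
```

View pics/top2.png

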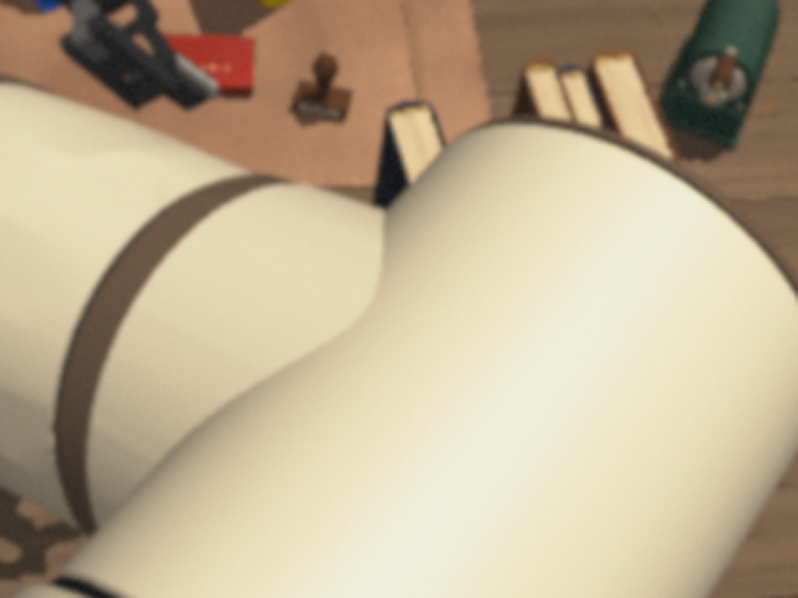

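The top view shows the upper arm covering the row, with only the lone book's spine end visible at (415,130) in the crop. From here on the side camera will be the main one. Next I descend behind the lone book.

>>> servo_tool(
  rows=[
    [1,-1.6,0.3,3.7,0,0,0],
    [1,-1.6,0.3,3.7,0,0,0],
    [1,-1.6,0.3,3.7,0,0,0],
    [1,-1.6,0.3,3.7,0,0,0],
    [1,-1.6,0.3,3.7,0,0,0],
    [1,-1.6,0.3,3.7,0,0,0],
    [1,-1.6,0.3,3.7,0,0,0],
    [1,-1.6,0.3,3.7,0,0,0],
    [1,0,0,0,0,0,0],
  ],
)

```text
clock: 4.45
position: [379.9, -59.8, 63.9]
ee_rot: [0.702, -0.641, 0.227, 0.212]
contact_force: [0.1, -0.2, 0.3]
gripper_width: 85.6
```

```bash
python3 - <<'E'
from h import *
s=read_state();print(s['joints'].round(2),s['position'].round(1),s['contact_force'])
g=snap('side','side3',(135,85,375,285),3.33)
print(s['position'], proj(g,s['position']))
E
```

```text
[ 0.6   0.3  -1.06  0.84 -0.76 -1.29] [379.9 -59.8  63.9] [ 0.13474007 -0.16371811  0.3006701 ]
[379.91034578 -59.79020388  63.86485794] [246.84890531 202.55593479]
```

View pics/side3.png

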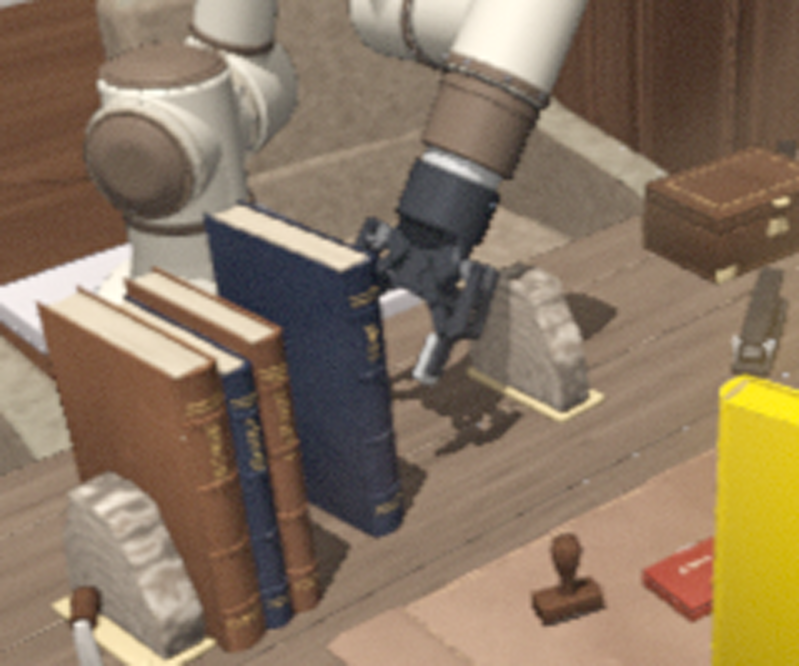

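The picture shows the gripper clear behind the lone book, with the fingertip at crop (428,378). The loose bookend is behind the gripper and the book still stands. j3 is -1.06, close to its -1.07 limit, so I'll test the descent in small steps.

>>> servo_tool(
  rows=[
    [1,-0.6,0,0.8,0,0,0],
    [1,-0.6,0,0.8,0,0,0],
    [1,-0.6,0,0.8,0,0,0],
    [1,0,0,0,0,0,0],
  ],
)

```text
clock: 4.9
position: [390.0, -51.2, 40.6]
ee_rot: [0.702, -0.642, 0.225, 0.21]
contact_force: [-0.3, -0.1, -0.3]
gripper_width: 85.5
```

```bash
python3 - <<'E'
from h import *
s=read_state();print(s['joints'].round(3),s['position'].round(1),s['contact_force'].round(1))
from scipy.optimize import least_squares
D=[([-0.955,.385,.008],[218.3,-585.6,220.3],[0,0,-1]),([.82,-.02,-.41],[399.3,16.6,378.2],[.052,-.59,-.806]),([.6,.3,-1.06],[379.9,-59.8,63.9],[.052,-.59,-.806]),(s['joints'][:3],s['position'],R.from_quat(s['ee_rot']).as_matrix()[:,2])]
def f(p):
    a,h,l1,l2,L,d=p;e=[]
    for j,t,z in D:
        w=np.array(t)-L*np.array(z);ph=j[1]-j[2]
        r=a+l1*np.sin(j[1])+l2*np.cos(ph);c,sn=np.cos(j[0]),np.sin(j[0])
        e+=[c*r+sn*d-w[0],sn*r-c*d-w[1],h+l1*np.cos(j[1])-l2*np.sin(ph)-w[2]]
    return e
q=least_squares(f,[0,300,300,300,200,160]);print(q.x.round(1),q.cost, q.fun.round(1))
E
```

```text
[ 0.58   0.359 -1.066  0.914 -0.707 -1.364] [390.  -51.2  40.6] [-0.3 -0.1 -0.3]
[  32.6 -108.6  714.6  359.3  179.8  174.1] 3137.8426464382037 [  6.4 -33.3  21.3 -23.4  14.9 -53.9  -9.   -9.8  13.9  -5.2 -15.6  18.7]
```

>>> servo_tool(
  rows=[
    [0.7,0.45,-1,0.3,0,0,0],
    [0.7,0.45,-1,0.3,0,0,0],
    [0.7,0,0,0,0,0,0],
    [0.7,0,0,0,0,0,0],
    [0.7,-0.6,0,0.8,0,0,0],
    [0.7,0,0,0,0,0,0],
  ],
)

```text
clock: 5.5
position: [408.6, -61.3, 30.3]
ee_rot: [0.702, -0.642, 0.225, 0.212]
contact_force: [-0.7, 0.7, 0.2]
gripper_width: 59.8
```

```bash
python3 - <<'E'
from h import *
s=read_state();print(s['joints'].round(3),s['position'].round(1),s['contact_force'].round(1),R.from_quat(s['ee_rot']).as_matrix().round(3))
E
```

```text
[ 0.506  0.396 -1.05   0.998 -0.689 -1.377] [408.6 -61.3  30.3] [-0.7  0.7  0.2] [[ 0.075 -0.996  0.044]
 [-0.806 -0.086 -0.586]
 [ 0.588  0.009 -0.809]]
```

>>> servo_tool(
  rows=[
    [0.7,-0.3,-0.2,0.4,0,0,0],
    [0.7,-0.3,-0.2,0.4,0,0,0],
    [0.7,0,0,0,0,0,0],
  ],
)

```text
clock: 5.8
position: [413.3, -60.5, 20.2]
ee_rot: [0.702, -0.642, 0.225, 0.212]
contact_force: [0.3, -0.1, -0.3]
gripper_width: 59.8
```

```bash
python3 - <<'E'
from h import *
s=read_state();print(s['joints'].round(3),s['position'].round(1),s['contact_force'].round(1))
g=snap('side','side4',(200,150,320,240),6.66)
p=s['position']
for z in(0,):print(proj(g,[p[0],p[1],0]))
E
```

```text
[ 0.486  0.421 -1.052  1.045 -0.672 -1.413] [413.3 -60.5  20.2] [ 0.3 -0.1 -0.3]
[256.25978038 227.27127731]
```

View pics/side4.png

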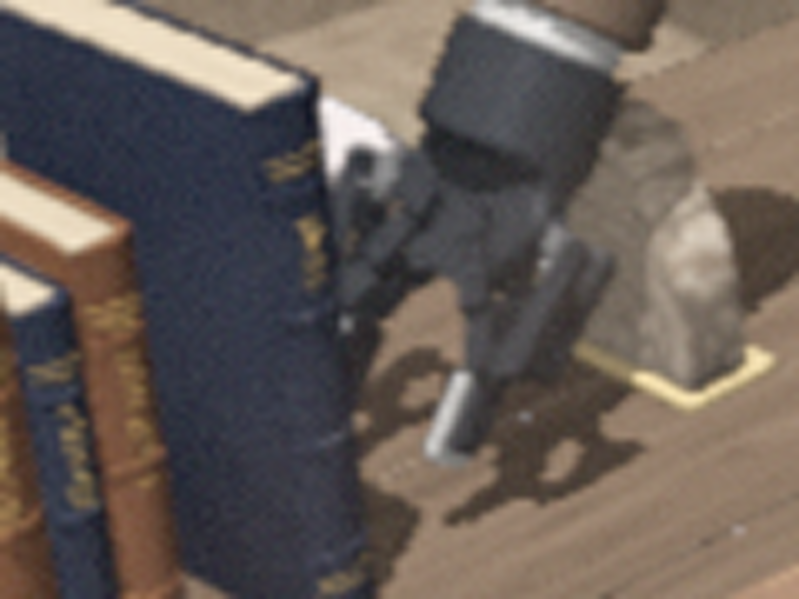

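```bash
python3 - <<'E'
from h import *
g=get_image('side');s=read_state();p=s['position'];M=R.from_quat(s['ee_rot']).as_matrix()
for u,v in((430,455),(460,465)):
    o,d=ray(g,200+u/6.66,150+v/6.66)
    for w in(30,38,44):
        n=-M[:,1];t=((p+w*n-o)@n)/(d@n);q=o+t*d;print(w,q.round(1),(M.T@(q-p)).round(1))
E
```

```text
30 [442.6 -51.   38. ] [  4.7 -30.  -18.4]
38 [451.2 -57.1  44.6] [ 14.2 -38.  -19.8]
44 [457.7 -61.7  49.6] [ 21.3 -44.  -20.9]
30 [441.2 -35.8  25.7] [-14.9 -30.  -17.5]
38 [449.8 -42.   32.5] [ -5.2 -38.  -18.9]
44 [456.3 -46.7  37.6] [  2. -44. -20.]
```

>>> servo_tool(
  rows=[
    [0.7,-0.3,0,0.4,0,0,0],
    [0.7,-0.3,0,0.4,0,0,0],
    [0.7,0,0,0,0,0,0],
  ],
)

```text
clock: 6.2
position: [412.7, -60.6, 10.1]
ee_rot: [0.702, -0.642, 0.225, 0.212]
contact_force: [-0.1, 0.3, 0.6]
gripper_width: 60.0
```

>>> servo_tool(
  rows=[
    [0.7,-0.15,0,0.2,0,0,0],
    [0.7,0,0,0,0,0,0],
  ],
)

```text
clock: 6.4
position: [413.0, -60.4, 7.9]
ee_rot: [0.702, -0.642, 0.225, 0.211]
contact_force: [0.1, -0.3, 0.0]
gripper_width: 59.6
```

```bash
python3 - <<'E'
from h import *
s=read_state();print(s['position'].round(1),s['contact_force'].round(1))
g=snap('side','side5',(200,150,320,240),6.66)
E
```

```text
[413.  -60.4   7.9] [ 0.1 -0.3  0. ]
```

View pics/side5.png

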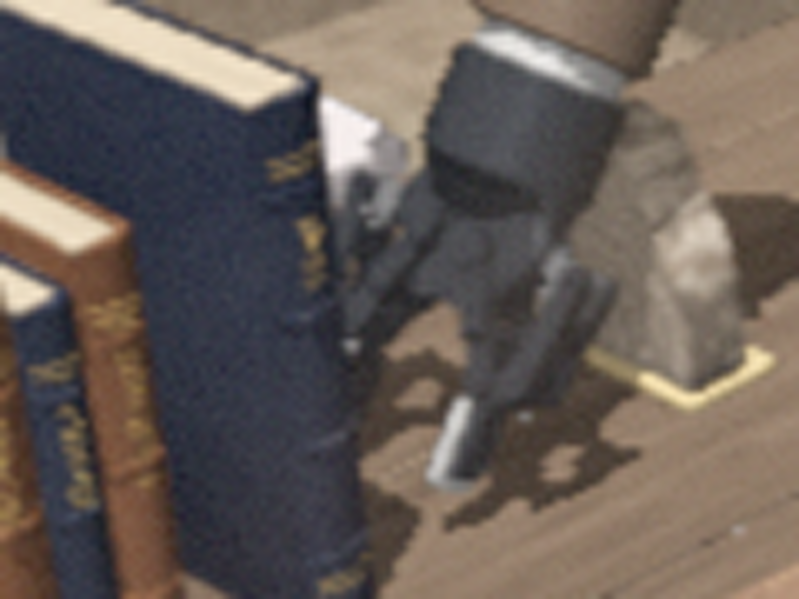

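The fingertip at crop (450,488) is still above its shadow at (447,520), so I'll lower further in small probing steps.

>>> servo_tool(
  rows=[
    [0.7,-0.18,0,0.24,0,0,0],
    [0.7,-0.12,0,0.16,0,0,0],
    [0.7,0,0,0,0,0,0],
  ],
)

```text
clock: 6.75
position: [413.9, -59.8, 3.3]
ee_rot: [0.702, -0.642, 0.225, 0.212]
contact_force: [-0.4, 0.6, -0.3]
gripper_width: 60.0
```

>>> servo_tool(
  rows=[
    [0.7,-0.12,0,0.16,0,0,0],
    [0.7,0,0,0,0,0,0],
  ],
)

```text
clock: 6.95
position: [414.4, -59.5, 1.6]
ee_rot: [0.702, -0.642, 0.225, 0.212]
contact_force: [0.4, -0.0, -1.3]
gripper_width: 59.7
```

>>> servo_tool(
  rows=[
    [0.7,-0.12,0,0.16,0,0,0],
    [0.7,0,0,0,0,0,0],
  ],
)

```text
clock: 7.15
position: [414.8, -59.2, -0.2]
ee_rot: [0.702, -0.642, 0.224, 0.212]
contact_force: [-1.0, -0.0, 0.3]
gripper_width: 59.7
```

>>> servo_tool(
  rows=[
    [0.7,-0.12,-0.1,0.16,0,0,0],
    [0.7,0,0,0,0,0,0],
  ],
)

```text
clock: 7.35
position: [415.8, -59.1, -2.2]
ee_rot: [0.701, -0.642, 0.224, 0.212]
contact_force: [0.3, 0.5, -0.3]
gripper_width: 59.8
```

>>> servo_tool(
  rows=[
    [0.7,-0.12,-0.1,0.16,0,0,0],
    [0.7,0,0,0,0,0,0],
  ],
)

```text
clock: 7.55
position: [416.8, -59.0, -4.2]
ee_rot: [0.701, -0.642, 0.224, 0.212]
contact_force: [0.5, 0.0, -0.1]
gripper_width: 59.4
```

>>> servo_tool(
  rows=[
    [0.7,-0.12,-0.1,0.16,0,0,0],
    [0.7,0,0,0,0,0,0],
  ],
)

```text
clock: 7.75
position: [417.8, -58.9, -6.2]
ee_rot: [0.701, -0.642, 0.224, 0.212]
contact_force: [0.2, -0.5, 0.8]
gripper_width: 59.5
```

>>> servo_tool(
  rows=[
    [0.7,0.81,0,0.59,0,0,0],
    [0.7,0.81,0,0.59,0,0,0],
    [0.7,0.81,0,0.59,0,0,0],
    [0.7,0,0,0,0,0,0],
  ],
)

```text
clock: 8.15
position: [425.3, -87.6, -3.9]
ee_rot: [0.7, -0.644, 0.223, 0.214]
contact_force: [-0.2, -0.3, 0.8]
gripper_width: 59.7
```

```bash
python3 - <<'E'
from h import *
s=read_state();print(s['joints'].round(3),s['position'].round(1),s['contact_force'].round(1),R.from_quat(s['ee_rot']).as_matrix().round(3))
E
```

```text
[ 0.338  0.474 -1.068  1.257 -0.636 -1.502] [425.3 -87.6  -3.9] [-0.2 -0.3  0.8] [[ 0.072 -0.997  0.036]
 [-0.806 -0.08  -0.586]
 [ 0.587  0.013 -0.809]]
```

The j3 limit pushes the hand outward. I'll tilt the tool a few degrees about the push axis so the wrist sits farther out, then bring the fingers back over the book's centre.

>>> servo_tool(
  rows=[
    [0.7,0,0,0,-3.5,0,-3.7],
    [0.7,-0.2,0.8,-0.1,-1,0,-0.6],
    [0.7,-0.1,0.8,0.2,0,0,0],
    [0.7,0,0,0,0,0,0],
  ],
)

```text
clock: 8.55
position: [409.8, -85.5, -4.4]
ee_rot: [0.716, -0.624, 0.19, 0.248]
contact_force: [0.4, 3.7, 5.3]
gripper_width: 59.7
```

```bash
python3 - <<'E'
from h import *
s=read_state();M=R.from_quat(s['ee_rot']).as_matrix();p=s['position'];print(s['joints'].round(3),p.round(1),s['contact_force'].round(1),M.round(3))
for w in(-36,36): print('lead',(p+M@[11,w,-19]).round(1),'low',(p+M@[-11,w,-19]).round(1))
print('fwd',M.T@[.1,-.995,0],'x',M.T@[.995,.1,0],'down',M.T@[0,0,-1])
E
```

```text
[ 0.418  0.492 -1.029  1.033 -0.66  -1.298] [409.8 -85.5  -4.4] [0.4 3.7 5.3] [[ 0.15  -0.988 -0.038]
 [-0.799 -0.099 -0.593]
 [ 0.582  0.119 -0.804]]
lead [447.7 -79.5  13. ] low [ 4.444e+02 -6.190e+01  2.000e-01]
lead [376.6 -86.6  21.5] low [373.3 -69.    8.7]
fwd [ 8.10191030e-01 -7.76421405e-04  5.86186739e-01] x [ 0.06913086 -0.99290653 -0.09686352] down [-0.5820893  -0.11899857  0.80437018]
```

>>> servo_tool(
  rows=[
    [0.7,0,0,-0.05,2.4,0,1.7],
    [0.7,0,0,0,0,0,0],
  ],
)

```text
clock: 8.75
position: [409.8, -86.1, -3.8]
ee_rot: [0.711, -0.631, 0.206, 0.231]
contact_force: [-0.5, 0.2, 0.6]
gripper_width: 59.9
```

```bash
cat >> h.py <<'E'
def rep():
    s=read_state();M=R.from_quat(s['ee_rot']).as_matrix();p=s['position'];print(s['clock'],s['joints'].round(3),p.round(1),s['contact_force'].round(1),'yaw',np.arctan2(-M[1,1],-M[0,1]).round(3))
    for w in(-36,36): print('lead',(p+M@[11,w,-19]).round(1),'low',(p+M@[-11,w,-19]).round(1))
    print('fwd',(M.T@[.1,-.995,0]).round(3),'x',(M.T@[.995,.1,0]).round(3),'down',(M.T@[0,0,-1]).round(3))
E
python3 - <<'E'
from h import *
rep()
E
```

```text
8.75 [ 0.384  0.474 -1.069  1.154 -0.64  -1.41 ] [409.8 -86.1  -3.8] [-0.5  0.2  0.6] yaw 0.097
lead [446.8 -80.3  15.5] low [444.2 -62.6   2.7]
lead [375.4 -87.2  20.5] low [372.7 -69.6   7.6]
fwd [ 0.81  -0.003  0.586] x [ 0.038 -0.998 -0.058] down [-0.585 -0.069  0.808]
```

>>> servo_tool(
  rows=[
    [0.7,0.5,-0.1,0.35,0,0,0],
    [0.7,0.5,-0.1,0.35,0,0,0],
    [0.7,0.25,-0.05,0.18,0,0,0],
    [0.7,0,0,0,0,0,0],
  ],
)

```text
clock: 9.15
position: [414.0, -101.5, -4.0]
ee_rot: [0.711, -0.631, 0.205, 0.233]
contact_force: [0.3, 0.2, 0.3]
gripper_width: 60.1
```

```bash
python3 - <<'E'
from h import *
rep()
E
```

```text
9.15 [ 0.327  0.475 -1.069  1.205 -0.64  -1.406] [ 414.  -101.5   -4. ] [0.3 0.2 0.3] yaw 0.095
lead [451.1 -95.7  15.2] low [448.5 -78.1   2.4]
lead [ 379.6 -102.5   20.4] low [377.  -84.8   7.5]
fwd [ 0.81  -0.006  0.586] x [ 0.038 -0.997 -0.061] down [-0.585 -0.072  0.808]
```

>>> servo_tool(
  rows=[
    [0.7,0.41,-0.1,0.29,0,0,0],
    [0.7,0.41,-0.21,0.28,0,0,0],
    [0.7,0.41,-0.21,0.28,0,0,0],
    [0.7,0.41,-0.21,0.28,0,0,0],
  ],
)

```text
clock: 9.55
position: [423.0, -119.7, -4.2]
ee_rot: [0.712, -0.631, 0.205, 0.232]
contact_force: [-2.2, 4.6, 2.6]
gripper_width: 59.7
```

```bash
python3 - <<'E'
from h import *
rep()
g=snap('side','side6',(150,130,270,220),6.66)
E
```

```text
9.55 [ 0.255  0.478 -1.062  1.273 -0.638 -1.398] [ 423.  -119.7   -4.2] [-2.2  4.6  2.6] yaw 0.097
lead [ 460.1 -113.9   15. ] low [457.4 -96.2   2.2]
lead [ 388.6 -120.8   20.2] low [ 386.  -103.2    7.3]
fwd [ 0.811 -0.003  0.585] x [ 0.039 -0.997 -0.06 ] down [-0.584 -0.072  0.809]
```

View pics/side6.png

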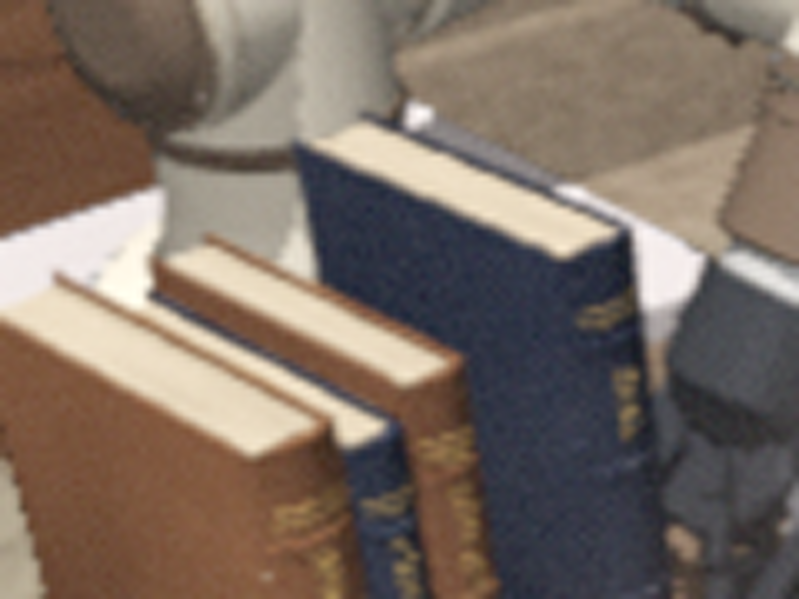

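The book stands upright and is sliding. The spine-top corner is at crop (628,235), and the row_book_3 spine top at (462,355) in the same crop. I'll measure from the cream page blocks by script.

```bash
cat >> h.py <<'E'
def pages(g,im=None):
    im=g['image'][:,:,::-1] if im is None else im
    b,gr,r=[im[:,:,i].astype(int) for i in range(3)]
    m=((r>150)&(r-b>25)&(r-b<90)&(gr-b>12)).astype(np.uint8);m[:, :145]=0;m[:,260:]=0;m[:140]=0;m[215:]=0
    n,l,st,c=cv2.connectedComponentsWithStats(m,connectivity=4);out=[]
    for i in range(1,n):
        if st[i,4]<60: continue
        v,u=np.where(l==i);out.append((c[i],st[i,4],u,v))
    out=sorted(out,key=lambda o:-o[0][0]);res=[]
    for (c,a,u,v),H in zip(out[:3],[225,219,219]):
        P=np.array([onz(g,x,y,H)[:2] for x,y in zip(u,v)],np.float32)
        (cx,cy),(w,h),an=cv2.minAreaRect(P);mu=P.mean(0);q=P-mu;_,_,V=np.linalg.svd(q,full_matrices=False);d=V[0]*np.sign(V[0][0])
        s=q@d;res.append((mu,np.arctan2(d[1],d[0]),s));print(c.round(),a,'mean',mu.round(1),'yaw',np.arctan2(d[1],d[0]).round(3),'spine end',(mu+d*np.percentile(s,98.5)).round(1),'fore',(mu+d*np.percentile(s,1.5)).round(1))
    return res
E
python3 - <<'E'
from h import *
g=get_image('side')
pages(g,cv2.imread('pics/raw_side1.png'));print();pages(g)
E
```

```text
[255. 182.] 62 mean [ 557.2 -147.7] yaw -0.87 spine end [ 570.8 -163.8] fore [ 543.8 -131.7]
[252. 158.] 218 mean [443.7 -71.3] yaw -0.492 spine end [489.4 -95.8] fore [408.2 -52.3]
[222. 156.] 282 mean [ 378.3 -115.9] yaw 0.107 spine end [ 446.5 -108.6] fore [ 305.5 -123.7]

[251. 158.] 220 mean [451.3 -80.6] yaw -0.563 spine end [ 493. -107.] fore [419.  -60.3]
[219. 158.] 294 mean [ 383.5 -128.4] yaw 0.09 spine end [ 453.2 -122.1] fore [ 310.7 -135. ]
[196. 176.] 317 mean [ 429.  -219.1] yaw 0.064 spine end [ 496.4 -214.7] fore [ 361.  -223.4]
```

```bash
sed -i "s/if st\[i,4\]<60: continue/if st[i,4]<60 or c[i][0]>240: continue/; s/out=sorted(out.*;res=\[\]/out=sorted(out,key=lambda o:-o[0][0]);res=[]/" h.py
python3 - <<'E'
from h import *
g=get_image('side')
pages(g,cv2.imread('pics/raw_side1.png'));print();pages(g);rep()
E
```

```text
[222. 156.] 282 mean [ 389.9 -122.7] yaw 0.107 spine end [ 457.2 -115.5] fore [ 318.1 -130.5]
[196. 176.] 325 mean [ 427.8 -218.8] yaw 0.055 spine end [ 496.9 -215. ] fore [ 358.4 -222.7]
[177. 185.] 650 mean [ 436.7 -270. ] yaw 0.121 spine end [ 514.4 -260.6] fore [ 355.4 -279.9]

[219. 158.] 287 mean [ 395.5 -133.6] yaw 0.081 spine end [ 463.4 -128.1] fore [ 323.  -139.5]
[195. 176.] 322 mean [ 427.8 -219. ] yaw 0.056 spine end [ 496.4 -215.1] fore [ 359.8 -222.8]
[177. 185.] 647 mean [ 436.9 -270. ] yaw 0.121 spine end [ 514.4 -260.6] fore [ 355.4 -279.9]
9.7 [ 0.255  0.478 -1.062  1.272 -0.639 -1.398] [ 423.3 -120.1   -4. ] [ 1.  -0.5 -0.6] yaw 0.096
lead [ 460.3 -114.3   15.2] low [457.7 -96.7   2.4]
lead [ 388.9 -121.2   20.4] low [ 386.2 -103.5    7.5]
fwd [ 0.81  -0.005  0.586] x [ 0.038 -0.997 -0.061] down [-0.585 -0.072  0.808]
```

>>> servo_tool(
  rows=[
    [0.7,0.41,-0.21,0.28,0,0,0],
    [0.7,0.41,-0.21,0.28,0,0,0],
    [0.7,0.41,-0.21,0.28,0,0,0],
    [0.7,0.41,-0.21,0.28,0,0,0],
    [0.7,0.41,-0.21,0.28,0,0,0],
    [0.7,0.41,-0.21,0.28,0,0,0],
    [0.7,0,0,0,0,0,0],
  ],
)

```text
clock: 10.4
position: [439.4, -149.2, -3.7]
ee_rot: [0.71, -0.631, 0.206, 0.233]
contact_force: [-0.2, 0.2, -0.5]
gripper_width: 60.2
```

```bash
python3 - <<'E'
from h import *
g=snap('side','side7');pages(g);rep()
E
```

```text
[212. 164.] 317 mean [ 411.2 -164.3] yaw 0.09 spine end [ 479.8 -158.1] fore [ 339.5 -170.7]
[196. 177.] 303 mean [ 430.1 -219.5] yaw 0.071 spine end [ 496.4 -214.8] fore [ 359.5 -224.6]
[177. 185.] 648 mean [ 436.3 -270. ] yaw 0.121 spine end [ 514.3 -260.5] fore [ 355.1 -279.9]
10.45 [ 0.153  0.487 -1.038  1.355 -0.64  -1.375] [ 439.4 -149.    -3.6] [-1.   0.4 -0.2] yaw 0.095
lead [ 476.5 -143.2   15.6] low [ 473.9 -125.5    2.7]
lead [ 405.  -150.    20.7] low [ 402.4 -132.3    7.8]
fwd [ 0.809 -0.005  0.587] x [ 0.037 -0.998 -0.06 ] down [-0.586 -0.071  0.807]
```

>>> servo_tool(
  rows=[
    [0.7,0.41,-0.17,0.285,0,0,0],
    [0.7,0.41,-0.17,0.285,0,0,0],
    [0.7,0.41,-0.17,0.285,0,0,0],
    [0.7,0.33,-0.13,0.23,0,0,0],
    [0.7,0,0,0,0,0,0],
  ],
)

```text
clock: 10.95
position: [447.5, -166.7, -3.8]
ee_rot: [0.711, -0.631, 0.206, 0.232]
contact_force: [-0.4, 1.0, -0.4]
gripper_width: 60.1
```

```bash
python3 - <<'E'
from h import *
g=snap('side','side8',(135,135,255,285),4);pages(g);rep()
E
```

```text
[208. 167.] 328 mean [ 420.  -180.6] yaw 0.093 spine end [ 488.1 -174.3] fore [ 347.8 -187.3]
[196. 177.] 295 mean [ 431.7 -219.9] yaw 0.087 spine end [ 496.3 -214.2] fore [ 361.4 -226. ]
[177. 185.] 647 mean [ 436.6 -269.9] yaw 0.121 spine end [ 514.4 -260.4] fore [ 355.8 -279.7]
11.0 [ 0.094  0.493 -1.024  1.404 -0.638 -1.361] [ 447.6 -166.7   -3.8] [ 0.3  0.8 -0.2] yaw 0.096
lead [ 484.6 -160.9   15.5] low [ 482.  -143.2    2.6]
lead [ 413.1 -167.7   20.6] low [ 410.5 -150.1    7.7]
fwd [ 0.81  -0.004  0.587] x [ 0.038 -0.998 -0.06 ] down [-0.586 -0.07   0.808]
```

View pics/side8.png

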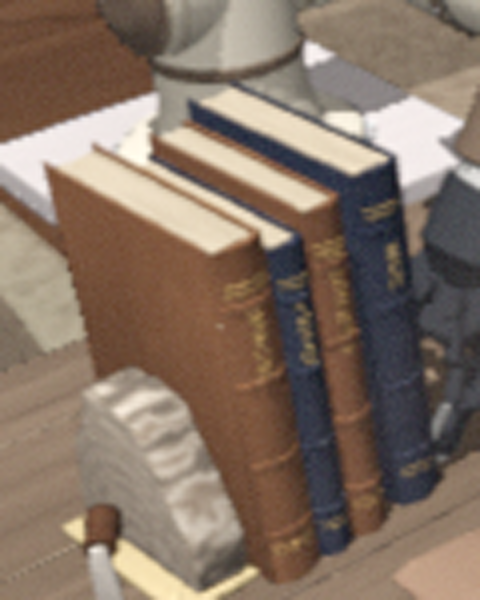

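```bash
python3 - <<'E'
from h import *
g=get_image('side')
e=np.array([.0955,-.9954]);f=np.array([.9954,.0955])
def show(n,pts,z):
    for x,y in pts:
        p=onz(g,135+x/4,135+y/4,z)[:2];print(n,p.round(1),'fwd',(p@e).round(1),'spine',(p@f).round(1))
show('R foot',[(357,535),(383,522)],0);show('L foot',[(398,503),(437,488)],0)
show('R top',[(303,212),(341,195)],222);show('L top',[(343,175),(396,157)],228)
# spine silhouettes: rows of the enlarged crop, colour edges near foot
E
```

```text
R foot [ 503.8 -225.7] fwd 272.8 spine 479.9
R foot [ 504.3 -207.2] fwd 254.5 spine 482.2
L foot [ 495.1 -189.8] fwd 236.2 spine 474.7
L foot [ 499.6 -163.5] fwd 210.5 spine 481.6
R top [ 505.6 -227.7] fwd 274.9 spine 481.6
R top [ 503.8 -202.5] fwd 249.7 spine 482.2
L top [ 495.2 -194.5] fwd 240.9 spine 474.4
L top [ 497.9 -161.5] fwd 208.4 spine 480.2
```

The picture shows the lone book almost at the row with all books upright. About a 10 mm gap and about 3 mm of spine offset remain. I'll creep in.

>>> servo_tool(
  rows=[
    [0.7,0.32,-0.14,0.23,0,0,0],
    [0.7,0.32,-0.12,0.23,0,0,0],
    [0.7,0,0,0,0,0,0],
  ],
)

```text
clock: 11.35
position: [450.8, -174.1, -4.0]
ee_rot: [0.711, -0.631, 0.206, 0.232]
contact_force: [-1.3, 1.9, 1.4]
gripper_width: 59.7
```

>>> servo_tool(
  rows=[
    [0.7,0.08,-0.02,0.06,0,0,0],
    [0.7,0,0,0,0,0,0],
  ],
)

```text
clock: 11.55
position: [451.0, -174.7, -4.1]
ee_rot: [0.711, -0.631, 0.205, 0.232]
contact_force: [-2.2, 6.1, 2.9]
gripper_width: 59.9
```

```bash
python3 - <<'E'
from h import *
g=snap('side','side9',(135,135,255,285),4);pages(g);rep()
E
```

```text
[206. 169.] 332 mean [ 423.4 -188.7] yaw 0.09 spine end [ 491.6 -182.6] fore [ 351.5 -195.2]
[196. 177.] 293 mean [ 432.1 -219.8] yaw 0.087 spine end [ 496.4 -214.2] fore [ 362.8 -225.8]
[177. 185.] 648 mean [ 436.3 -269.9] yaw 0.118 spine end [ 514.4 -260.6] fore [ 355.1 -279.5]
11.6 [ 0.067  0.496 -1.018  1.427 -0.636 -1.355] [ 451.1 -174.7   -4.1] [-2.2  5.1  3.9] yaw 0.097
lead [ 488.1 -168.8   15.2] low [ 485.5 -151.2    2.3]
lead [ 416.6 -175.8   20.3] low [ 414.  -158.1    7.4]
fwd [ 0.81  -0.003  0.586] x [ 0.039 -0.998 -0.059] down [-0.585 -0.071  0.808]
```

>>> servo_tool(
  rows=[
    [0.7,0.08,-0.07,0.06,0,0,0],
    [0.7,0,0,0,0,0,0],
  ],
)

```text
clock: 11.8
position: [451.5, -175.6, -4.2]
ee_rot: [0.711, -0.631, 0.205, 0.232]
contact_force: [-2.7, 5.7, 3.4]
gripper_width: 59.6
```

>>> servo_tool(
  rows=[
    [0.7,0.06,-0.03,0.05,0,0,0],
    [0.7,0,0,0,0,0,0],
  ],
)

```text
clock: 12.0
position: [451.8, -176.1, -4.3]
ee_rot: [0.712, -0.631, 0.205, 0.232]
contact_force: [-3.6, 7.3, 5.8]
gripper_width: 60.0
```

```bash
python3 - <<'E'
from h import *
g=snap('side','side10',(135,135,255,285),4);pages(g);rep()
E
```

```text
[206. 169.] 330 mean [ 425.3 -189.9] yaw 0.085 spine end [ 492.5 -184.2] fore [ 352.4 -196.1]
[196. 177.] 284 mean [ 432.8 -220.1] yaw 0.092 spine end [ 496.4 -214.3] fore [ 362.8 -226.6]
[177. 185.] 645 mean [ 436.7 -269.9] yaw 0.121 spine end [ 514.4 -260.4] fore [ 355.8 -279.8]
12.05 [ 0.062  0.497 -1.017  1.43  -0.636 -1.353] [ 451.8 -176.2   -4.2] [-3.3  7.5  5.6] yaw 0.097
lead [ 488.9 -170.3   15. ] low [ 486.2 -152.6    2.1]
lead [ 417.4 -177.3   20.1] low [ 414.8 -159.6    7.2]
fwd [ 0.81  -0.003  0.586] x [ 0.039 -0.997 -0.059] down [-0.585 -0.071  0.808]
```

>>> servo_tool(
  rows=[
    [0.7,0.06,0,0.04,0,0,0],
    [0.7,0,0,0,0,0,0],
  ],
)

```text
clock: 12.25
position: [452.0, -176.6, -4.2]
ee_rot: [0.712, -0.631, 0.205, 0.232]
contact_force: [-3.8, 8.6, 6.1]
gripper_width: 59.5
```

```bash
python3 - <<'E'
from h import *
g=snap('side','side11',(135,135,255,285),4);pages(g);rep()
E
```

```text
[205. 169.] 334 mean [ 424.8 -190.3] yaw 0.084 spine end [ 492.5 -184.6] fore [ 352.5 -196.5]
[196. 177.] 283 mean [ 432.9 -220.2] yaw 0.096 spine end [ 496.3 -214.1] fore [ 362.2 -227. ]
[177. 185.] 644 mean [ 436.8 -270. ] yaw 0.12 spine end [ 514.4 -260.6] fore [ 355.8 -279.8]
12.3 [ 0.06   0.497 -1.017  1.433 -0.635 -1.353] [ 452.  -176.6   -4.3] [-3.9  9.1  6.2] yaw 0.098
lead [ 489.  -170.7   15. ] low [ 486.4 -153.     2.1]
lead [ 417.5 -177.7   20.1] low [ 414.9 -160.1    7.2]
fwd [ 0.811 -0.002  0.586] x [ 0.039 -0.998 -0.059] down [-0.584 -0.071  0.808]
```

View pics/side11.png

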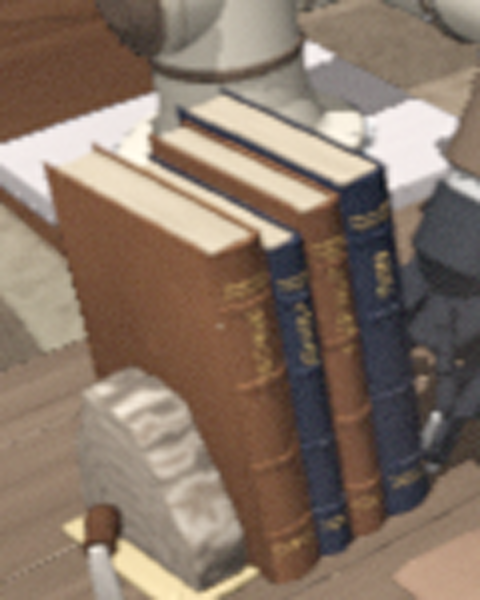

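The lone book stands flush against the brown book. Its spine foot at (385–428, 513–498) lines up with the row's at (357–383, 535–522), and the reaction has risen to 9 N, so it is in contact. Now I back off straight and rise.

>>> servo_tool(
  rows=[
    [0.7,-0.4,0,-0.3,0,0,0],
    [0.7,-1.2,0,-0.9,0,0,0],
    [0.7,-1.6,0,-1.2,0,0,0],
    [0.7,-1.6,0,-1.2,0,0,0],
    [0.7,2.3,0.3,-3.2,0,0,0],
    [0.7,2.3,0.3,-3.2,0,0,0],
    [0.7,2.3,0.3,-3.2,0,0,0],
    [0.7,2.3,0.3,-3.2,0,0,0],
    [0.7,2.3,0.3,-3.2,0,0,0],
    [0.7,0,0,0,0,0,0],
  ],
)

```text
clock: 13.3
position: [448.0, -115.6, 198.7]
ee_rot: [0.711, -0.632, 0.208, 0.228]
contact_force: [1.1, -0.3, 0.9]
gripper_width: 59.7
```

```bash
python3 - <<'E'
from h import *
g=get_image('side');pages(g);rep()
t=get_image('top')
im=cv2.imread('pics/top0.png')
for p in [(138,318),(200,283),(203,297),(147,330)]: print('stapler',onz(t,*p,25).round(0))
M=R.from_quat(read_state()['ee_rot']).as_matrix();print('y',M.T@[0,1,0],'x',M.T@[1,0,0])
# brass plate mask in side view
im=g['image'].astype(int);r,gg,b=im[...,0],im[...,1],im[...,2]
m=((r>150)&(r-b>50)&(gg-b>35)).astype(np.uint8);m[:, :260]=0;m[:,330:]=0;m[:175]=0;m[230:]=0
v,u=np.where(m);P=np.array([onz(g,x,y,6)[:2] for x,y in zip(u,v)],np.float32);print(len(P),cv2.minAreaRect(P),P.min(0),P.max(0))
cv2.imwrite('pics/raw_s12.png',g['image'][:,:,::-1])
E
```

```text
[206. 169.] 333 mean [ 425.3 -190.2] yaw 0.082 spine end [ 492.5 -184.7] fore [ 352.5 -196.2]
[196. 177.] 283 mean [ 432.9 -220.2] yaw 0.093 spine end [ 496.4 -214.2] fore [ 362.8 -226.7]
[177. 185.] 649 mean [ 436.6 -270.2] yaw 0.12 spine end [ 514.3 -260.8] fore [ 355.1 -280. ]
13.35 [ 0.429  0.168 -0.737  0.661 -1.061 -0.759] [ 446.5 -116.3  196.4] [ 0.5  0.1 -0.2] yaw 0.096
lead [ 483.5 -110.5  215.9] low [481.  -92.8 203. ]
lead [ 412.  -117.4  220.6] low [409.4 -99.7 207.7]
fwd [ 0.811 -0.004  0.585] x [ 0.035 -0.998 -0.055] down [-0.584 -0.065  0.809]
stapler [437. 387.  25.]
stapler [521. 254.  25.]
stapler [483. 245.  25.]
stapler [407. 363.  25.]
y [-0.80283796 -0.0952325  -0.58854225] x [ 1.17745337e-01 -9.93043821e-01  6.73107425e-05]
67 ((384.4989013671875, 105.49971008300781), (127.76986694335938, 55.63362121582031), 2.7681918144226074) [321.54956   76.895065] [449.55698 135.80296]
```

>>> servo_tool(
  rows=[
    [0.7,-3.1,0.4,-2.1,0,0,0],
    [0.7,-3.1,0.4,-2.1,0,0,0],
    [0.7,-3.1,0.4,-2.1,0,0,0],
    [0.7,-3.1,0.4,-2.1,0,0,0],
    [0.7,-3.1,0.4,-2.1,0,0,0],
    [0.7,-3.1,0.4,-2.1,0,0,0],
    [0.7,-3.1,0.4,-2.1,0,0,0],
    [0.7,-3.1,0.4,-2.1,0,0,0],
    [0.7,0,0,0,0,0,0],
  ],
)

```text
clock: 14.3
position: [384.3, 181.1, 185.6]
ee_rot: [0.712, -0.629, 0.206, 0.233]
contact_force: [-0.0, -0.2, -0.5]
gripper_width: 60.0
```

```bash
python3 - <<'E'
from h import *
rep()
E
```

```text
14.3 [ 1.05   0.312 -0.471  0.306 -1.363 -1.079] [384.3 181.1 185.6] [-0.  -0.2 -0.5] yaw 0.1
lead [421.3 187.1 204.8] low [418.6 204.7 191.9]
lead [349.9 179.9 210. ] low [347.2 197.6 197.1]
fwd [ 0.809 -0.     0.588] x [ 0.042 -0.997 -0.058] down [-0.587 -0.072  0.807]
```

>>> servo_tool(
  rows=[
    [0.7,-2.5,-0.3,3.4,0,0,0],
    [0.7,-2.5,-0.3,3.4,0,0,0],
    [0.7,-2.5,-0.3,3.4,0,0,0],
    [0.7,-2.0,-0.25,2.7,0,0,0],
    [0.7,0,0,0,0,0,0],
  ],
)

```text
clock: 14.8
position: [382.0, 174.9, 23.3]
ee_rot: [0.71, -0.63, 0.206, 0.238]
contact_force: [-0.7, -0.2, 0.9]
gripper_width: 59.9
```

```bash
python3 - <<'E'
from h import *
rep()
E
```

```text
14.8 [ 1.04   0.552 -0.641  0.364 -0.985 -1.217] [382.  174.9  23.3] [-0.7 -0.2  0.9] yaw 0.094
lead [419.2 180.9  42.2] low [416.5 198.4  29.2]
lead [347.8 174.2  47.9] low [345.1 191.7  34.9]
fwd [ 0.804 -0.007  0.595] x [ 0.042 -0.997 -0.067] down [-0.593 -0.079  0.801]
```

>>> servo_tool(
  rows=[
    [0.7,-0.6,-0.08,0.8,0,0,0],
    [0.7,-0.53,-0.07,0.72,0,0,0],
    [0.7,1.05,0,0.77,0,0,0],
    [0.7,1.05,0,0.77,0,0,0],
    [0.7,1.05,0,0.77,0,0,0],
    [0.7,0.9,0,0.66,0,0,0],
    [0.7,0,0,0,0,0,0],
  ],
)

```text
clock: 15.5
position: [388.6, 127.0, 7.9]
ee_rot: [0.71, -0.632, 0.205, 0.233]
contact_force: [-0.7, 0.1, -0.5]
gripper_width: 59.7
```

```bash
python3 - <<'E'
from h import *
rep()
E
```

```text
15.5 [ 0.964  0.545 -0.747  0.451 -0.873 -1.245] [388.6 127.    7.9] [-0.7  0.1 -0.5] yaw 0.094
lead [425.7 132.7  27.1] low [423.1 150.4  14.2]
lead [354.2 126.   32.2] low [351.6 143.7  19.3]
fwd [ 0.81  -0.006  0.587] x [ 0.037 -0.997 -0.062] down [-0.586 -0.071  0.807]
```

>>> servo_tool(
  rows=[
    [0.7,-0.23,0,0.32,0,0,0],
    [0.7,0.65,0,0.47,0,0,0],
    [0.7,0.65,0,0.47,0,0,0],
    [0.7,0.65,0,0.47,0,0,0],
    [0.7,0.65,0,0.47,0,0,0],
    [0.7,0.65,0,0.47,0,0,0],
  ],
)

```text
clock: 16.1
position: [394.6, 92.0, 3.1]
ee_rot: [0.712, -0.631, 0.205, 0.229]
contact_force: [-1.0, 6.1, 2.6]
gripper_width: 59.8
```

```bash
cat >> h.py <<'E'
def plate(g):
    im=g['image'].astype(int);r,gg,b=im[...,0],im[...,1],im[...,2]
    m=((r>150)&(r-b>50)&(gg-b>35)).astype(np.uint8);m[:,215:330][:0]=0;m[:, :228]=0;m[:,330:]=0;m[:178]=0;m[262:]=0
    v,u=np.where(m);P=np.array([onz(g,x,y,6)[:2] for x,y in zip(u,v)],np.float32);print(len(P),cv2.minAreaRect(P),P.min(0),P.max(0))
    far=P[P[:,0]>P[:,0].max()-6];print('far edge y',far[:,1].min(),far[:,1].max(),'x',P[:,0].max())
E
python3 - <<'E'
from h import *
rep();g=snap('side','side13',(150,120,350,270),4);plate(g)
E
```

```text
16.1 [ 0.897  0.532 -0.818  0.534 -0.806 -1.264] [394.6  92.    3.1] [-1.   6.1  2.6] yaw 0.1
lead [431.6  97.8  22.5] low [428.9 115.6   9.7]
lead [360.1  90.7  27.3] low [357.4 108.4  14.6]
fwd [ 0.813 -0.001  0.582] x [ 0.039 -0.998 -0.055] down [-0.58  -0.067  0.811]
120 ((350.40716552734375, 38.186058044433594), (241.15013122558594, 55.836971282958984), 28.75408935546875) [253.1719  -35.25651] [455.5831  117.61582]
far edge y 61.871685 100.35972 x 455.5831
```

View pics/side13.png

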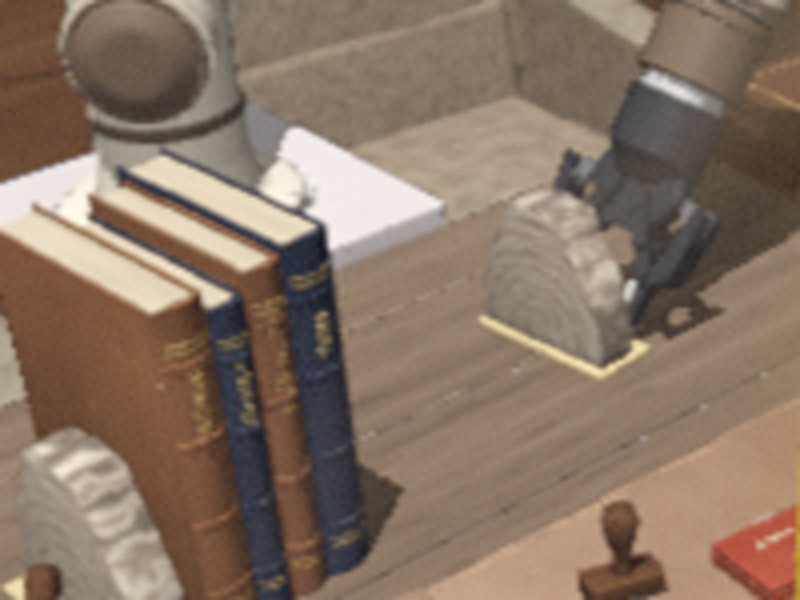

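The bookend is upright and moving, with the fingers on the slab's back face. The plate corners are at crop (482,318), (602,377) and (648,347). The lone book and the row are unchanged.

```bash
cat >> h.py <<'E'
E_=np.array([.0955,-.9954]);F_=np.array([.9954,.0955])
def plate2(g,org):
    """brass pixels near expected origin; report in row axes (fwd, spine)"""
    im=g['image'].astype(int);r,gg,b=im[...,0],im[...,1],im[...,2]
    v,u=np.where((r>150)&(r-b>50)&(gg-b>35));P=np.array([onz(g,x,y,6)[:2] for x,y in zip(u,v)])
    P=P[np.hypot(*(P-org).T)<78]
    (c,(w,h),a)=cv2.minAreaRect(P.astype(np.float32));c=np.array(c)
    if w<h: a-=90;w,h=h,w
    print(len(P),'centre',c.round(1),'size',round(w,1),round(h,1),'yaw',round(np.radians(a),3))
    print('fwd max',(P@E_).max().round(1),'spine min/max',(P@F_).min().round(1),(P@F_).max().round(1))
    return c
E
python3 - <<'E'
from h import *
g=get_image('side');plate2(g,np.array([393.,83.]))
for x,y in((482,318),(602,377),(648,347)): print(onz(g,150+x/4,120+y/4,6).round(1))
plate2(dict(g,image=cv2.imread('pics/raw_s12.png')[:,:,::-1]),np.array([386,105.]))
E
```

```text
116 centre [389.3  80.7] size 128.6 57.1 yaw 0.132
fwd max -15.7 spine min/max 331.5 459.8
[331.   55.8   6. ]
[455.6  64.    6. ]
[448.4 115.    6. ]
67 centre [384.5 105.5] size 127.8 55.6 yaw 0.048
fwd max -37.6 spine min/max 328.2 457.5
```

>>> servo_tool(
  rows=[
    [0.7,0.81,-0.03,0.585,0,0,0],
    [0.7,0.81,-0.03,0.585,0,0,0],
    [0.7,0.81,-0.03,0.585,0,0,0],
    [0.7,0.81,-0.03,0.585,0,0,0],
    [0.7,0.81,-0.03,0.585,0,0,0],
    [0.7,0.81,-0.03,0.585,0,0,0],
    [0.7,0.81,-0.03,0.585,0,0,0],
    [0.7,0.81,-0.03,0.585,0,0,0],
    [0.7,0.81,-0.03,0.585,0,0,0],
    [0.7,0.81,-0.03,0.585,0,0,0],
  ],
)

```text
clock: 17.2
position: [406.9, -8.0, 3.1]
ee_rot: [0.712, -0.631, 0.205, 0.23]
contact_force: [-1.0, 7.4, 3.2]
gripper_width: 60.1
```

```bash
python3 - <<'E'
from h import *
rep();g=snap('side','side14',(150,120,350,270),4);plate2(g,np.array([404.,-16.]))
E
```

```text
17.2 [ 0.655  0.488 -0.97   0.811 -0.699 -1.315] [406.9  -8.    3.1] [-1.   7.4  3.2] yaw 0.099
lead [443.9  -2.1  22.5] low [441.3  15.6   9.7]
lead [372.5  -9.2  27.4] low [369.8   8.4  14.6]
fwd [ 0.812 -0.001  0.584] x [ 0.039 -0.998 -0.056] down [-0.582 -0.068  0.81 ]
124 centre [404.3 -16.9] size 125.3 56.4 yaw 0.087
fwd max 84.0 spine min/max 338.0 463.2
```

>>> servo_tool(
  rows=[
    [0.7,0.81,-0.01,0.585,0,0,0],
    [0.7,0.81,-0.01,0.585,0,0,0],
    [0.7,0.81,-0.01,0.585,0,0,0],
    [0.7,0.81,-0.01,0.585,0,0,0],
    [0.7,0.81,-0.01,0.585,0,0,0],
    [0.7,0.81,-0.01,0.585,0,0,0],
    [0.7,0.81,-0.01,0.585,0,0,0],
    [0.7,0.81,-0.01,0.585,0,0,0],
  ],
)

```text
clock: 18.05
position: [414.8, -88.1, 3.1]
ee_rot: [0.712, -0.631, 0.205, 0.23]
contact_force: [-0.5, 6.3, 2.6]
gripper_width: 59.7
```

```bash
python3 - <<'E'
from h import *
rep();g=snap('side','side15',(150,120,350,270),4);plate2(g,np.array([411.,-97.]));pages(g)
E
```

```text
18.05 [ 0.386  0.462 -1.053  1.119 -0.65  -1.367] [414.8 -88.1   3.1] [-0.5  6.3  2.6] yaw 0.099
lead [451.8 -82.2  22.4] low [449.2 -64.5   9.5]
lead [380.3 -89.3  27.4] low [377.7 -71.6  14.5]
fwd [ 0.812 -0.001  0.584] x [ 0.04  -0.998 -0.057] down [-0.583 -0.069  0.81 ]
71 centre [443.5 -93.8] size 63.0 55.2 yaw 0.114
fwd max 163.0 spine min/max 401.4 464.4
[205. 169.] 331 mean [ 425.  -190.4] yaw 0.08 spine end [ 492.6 -185. ] fore [ 352.4 -196.2]
[196. 177.] 282 mean [ 432.9 -220.2] yaw 0.094 spine end [ 496.4 -214.3] fore [ 362.8 -226.8]
[177. 185.] 645 mean [ 436.3 -269.9] yaw 0.116 spine end [ 514.3 -260.8] fore [ 355.4 -279.4]
```

>>> servo_tool(
  rows=[
    [0.7,0.81,-0.02,0.585,0,0,0],
    [0.7,0.81,-0.02,0.585,0,0,0],
    [0.7,0.81,-0.02,0.585,0,0,0],
    [0.7,0.81,-0.02,0.585,0,0,0],
    [0.7,0.24,-0.02,0.18,0,0,0],
    [0.7,0,0,0,0,0,0],
  ],
)

```text
clock: 18.7
position: [419.7, -131.7, 3.4]
ee_rot: [0.711, -0.631, 0.205, 0.233]
contact_force: [-0.6, 1.8, -1.6]
gripper_width: 59.7
```

```bash
python3 - <<'E'
from h import *
rep();g=snap('side','side16',(150,120,350,270),4);plate2(g,np.array([416.,-140.]));pages(g)
E
```

```text
18.7 [ 0.226  0.457 -1.069  1.282 -0.641 -1.376] [ 419.7 -131.7    3.4] [-0.6  1.8 -1.6] yaw 0.095
lead [ 456.8 -125.9   22.6] low [ 454.2 -108.3    9.7]
lead [ 385.3 -132.8   27.8] low [ 382.7 -115.1   14.9]
fwd [ 0.81  -0.005  0.586] x [ 0.038 -0.997 -0.062] down [-0.585 -0.072  0.808]
35 centre [ 474.8 -122.8] size 37.3 15.0 yaw -1.021
fwd max 187.3 spine min/max 446.5 465.7
[205. 169.] 331 mean [ 425.1 -190.4] yaw 0.081 spine end [ 492.6 -184.9] fore [ 352.4 -196.2]
[196. 177.] 285 mean [ 432.9 -220.2] yaw 0.092 spine end [ 496.4 -214.4] fore [ 362.2 -226.7]
[177. 185.] 645 mean [ 436.4 -269.9] yaw 0.119 spine end [ 514.4 -260.6] fore [ 355.4 -279.6]
```

>>> servo_tool(
  rows=[
    [0.7,0.16,0,0.12,-1.2,0,-0.9],
    [0.7,0.16,0,0.12,0,0,0],
    [0.7,0,0,0,0,0,0],
  ],
)

```text
clock: 19.05
position: [420.2, -135.0, 3.5]
ee_rot: [0.714, -0.627, 0.197, 0.241]
contact_force: [-0.1, 5.0, -0.5]
gripper_width: 59.9
```

>>> servo_tool(
  rows=[
    [0.7,0.08,0,0.06,0,0,0],
    [0.7,0,0,0,0,0,0],
  ],
)

```text
clock: 19.25
position: [420.4, -135.9, 3.4]
ee_rot: [0.714, -0.627, 0.196, 0.241]
contact_force: [-1.3, 5.0, -0.0]
gripper_width: 59.9
```

```bash
python3 - <<'E'
from h import *
rep();g=snap('side','side17',(150,120,350,270),4);plate2(g,np.array([416.,-140.]));pages(g)
E
```

```text
19.25 [ 0.232  0.465 -1.052  1.233 -0.649 -1.319] [ 420.4 -135.9    3.4] [-1.3  5.  -0. ] yaw 0.098
lead [ 457.9 -130.    21.7] low [ 454.9 -112.4    8.8]
lead [ 386.6 -137.    28.7] low [ 383.6 -119.4   15.9]
fwd [ 0.811 -0.003  0.586] x [ 0.055 -0.995 -0.081] down [-0.583 -0.098  0.806]
30 centre [ 473.6 -123.6] size 35.2 14.0 yaw -0.927
fwd max 185.6 spine min/max 444.5 465.6
[205. 169.] 335 mean [ 424.9 -190.3] yaw 0.085 spine end [ 492.5 -184.6] fore [ 352.5 -196.4]
[196. 177.] 284 mean [ 432.6 -220.2] yaw 0.094 spine end [ 496.4 -214.2] fore [ 362.2 -226.8]
[177. 185.] 645 mean [ 436.7 -270.2] yaw 0.12 spine end [ 514.3 -260.8] fore [ 355.4 -280. ]
```

>>> servo_tool(
  rows=[
    [0.7,0.08,0,0.06,0,0,0],
    [0.7,0,0,0,0,0,0],
  ],
)

```text
clock: 19.5
position: [420.5, -136.9, 3.5]
ee_rot: [0.714, -0.627, 0.196, 0.241]
contact_force: [-0.6, 5.8, -0.3]
gripper_width: 59.5
```

>>> servo_tool(
  rows=[
    [0.7,0.06,0,0.04,0,0,0],
    [0.7,0,0,0,0,0,0],
  ],
)

```text
clock: 19.7
position: [420.6, -137.6, 3.5]
ee_rot: [0.714, -0.627, 0.196, 0.241]
contact_force: [-0.6, 6.2, 0.5]
gripper_width: 59.8
```

>>> servo_tool(
  rows=[
    [0.7,0.05,0,0.04,0,0,0],
    [0.7,0,0,0,0,0,0],
  ],
)

```text
clock: 19.9
position: [420.7, -138.2, 3.4]
ee_rot: [0.714, -0.627, 0.196, 0.241]
contact_force: [-0.6, 5.7, 0.9]
gripper_width: 59.8
```

>>> servo_tool(
  rows=[
    [0.7,0.05,0,0.04,0,0,0],
    [0.7,0,0,0,0,0,0],
  ],
)

```text
clock: 20.1
position: [420.8, -138.8, 3.5]
ee_rot: [0.714, -0.627, 0.197, 0.241]
contact_force: [-0.5, 6.5, 1.3]
gripper_width: 59.5
```

```bash
python3 - <<'E'
from h import *
rep();g=snap('side','side18',(150,120,270,270),4);plate2(g,np.array([416.,-140.]));pages(g)
E
```

```text
20.1 [ 0.221  0.465 -1.053  1.245 -0.648 -1.32 ] [ 420.8 -138.8    3.5] [-0.5  6.5  1.3] yaw 0.098
lead [ 458.4 -132.9   21.7] low [ 455.4 -115.3    8.9]
lead [ 387.1 -139.9   28.7] low [ 384.1 -122.3   15.9]
fwd [ 0.811 -0.002  0.586] x [ 0.055 -0.995 -0.081] down [-0.583 -0.098  0.807]
31 centre [ 474.7 -125.3] size 31.4 15.0 yaw -0.885
fwd max 187.3 spine min/max 445.8 465.6
[205. 169.] 334 mean [ 424.9 -190.4] yaw 0.082 spine end [ 492.6 -184.9] fore [ 352.5 -196.3]
[196. 177.] 281 mean [ 432.7 -220.3] yaw 0.094 spine end [ 496.4 -214.3] fore [ 362.1 -227. ]
[177. 185.] 649 mean [ 436.3 -270. ] yaw 0.118 spine end [ 514.4 -260.8] fore [ 355.1 -279.6]
```

>>> servo_tool(
  rows=[
    [0.7,0.08,0,0.06,0,0,0],
    [0.7,0,0,0,0,0,0],
  ],
)

```text
clock: 20.35
position: [420.9, -139.8, 3.4]
ee_rot: [0.714, -0.627, 0.197, 0.241]
contact_force: [-0.7, 5.2, 0.7]
gripper_width: 59.7
```

>>> servo_tool(
  rows=[
    [0.7,0.06,0,0.04,0,0,0],
    [0.7,0,0,0,0,0,0],
  ],
)

```text
clock: 20.55
position: [421.0, -140.5, 3.4]
ee_rot: [0.714, -0.627, 0.197, 0.241]
contact_force: [-1.3, 5.1, 1.2]
gripper_width: 60.2
```

>>> servo_tool(
  rows=[
    [0.7,0.05,0,0.04,0,0,0],
    [0.7,0,0,0,0,0,0],
  ],
)

```text
clock: 20.75
position: [421.1, -141.1, 3.4]
ee_rot: [0.714, -0.627, 0.197, 0.241]
contact_force: [0.3, 5.5, 0.3]
gripper_width: 59.9
```

>>> servo_tool(
  rows=[
    [0.7,0.05,0,0.04,0,0,0],
    [0.7,0,0,0,0,0,0],
  ],
)

```text
clock: 20.95
position: [421.3, -141.4, 3.4]
ee_rot: [0.714, -0.627, 0.197, 0.241]
contact_force: [-1.9, 8.1, 2.3]
gripper_width: 59.8
```

```bash
python3 - <<'E'
from h import *
rep();g=snap('side','side19',(170,140,290,230),6.66);plate2(g,np.array([416.,-140.]));pages(g)
E
```

```text
20.95 [ 0.21   0.464 -1.054  1.257 -0.646 -1.321] [ 421.3 -141.4    3.4] [-1.9  8.1  2.3] yaw 0.098
lead [ 458.8 -135.5   21.7] low [ 455.8 -117.9    8.8]
lead [ 387.5 -142.5   28.6] low [ 384.5 -124.9   15.8]
fwd [ 0.811 -0.002  0.585] x [ 0.055 -0.995 -0.08 ] down [-0.583 -0.097  0.807]
26 centre [ 475.6 -127.3] size 26.9 12.7 yaw -0.927
fwd max 185.6 spine min/max 449.2 466.3
[205. 169.] 332 mean [ 425.1 -190.2] yaw 0.083 spine end [ 492.5 -184.7] fore [ 352.5 -196.3]
[196. 177.] 284 mean [ 432.6 -220.2] yaw 0.094 spine end [ 496.4 -214.2] fore [ 362.2 -226.8]
[177. 185.] 646 mean [ 436.2 -270.1] yaw 0.12 spine end [ 514.4 -260.6] fore [ 355.1 -279.9]
```

>>> servo_tool(
  rows=[
    [0.7,0.04,0,0.03,0,0,0],
    [0.7,0,0,0,0,0,0],
  ],
)

```text
clock: 21.2
position: [421.4, -141.5, 3.4]
ee_rot: [0.714, -0.627, 0.197, 0.24]
contact_force: [-1.4, 11.4, 6.0]
gripper_width: 59.9
```

Contact is firm: the force rose from 5.5 to 11.4 N with the hand stopped, below the 12 N at which the row can slide. I'll back off straight and rise.

>>> servo_tool(
  rows=[
    [0.7,-0.4,0,-0.3,0,0,0],
    [0.7,-1.2,0,-0.87,0,0,0],
    [0.7,-2,0,-1.46,0,0,0],
    [0.7,-2.4,0,-1.75,0,0,0],
    [0.7,1.5,0.2,-3.5,0,0,0],
    [0.7,1.5,0.2,-3.5,0,0,0],
    [0.7,1.5,0.2,-3.5,0,0,0],
    [0.7,1.5,0.2,-3.5,0,0,0],
    [0.7,1.5,0.2,-3.5,0,0,0],
    [0.7,0,0,0,0,0,0],
  ],
)

```text
clock: 22.2
position: [419.7, -24.6, 193.2]
ee_rot: [0.714, -0.629, 0.198, 0.238]
contact_force: [0.2, 0.3, -0.0]
gripper_width: 59.8
```

```bash
python3 - <<'E'
from h import *
rep();g=snap('side','side20',(145,130,295,290),3.75);plate2(g,np.array([416.,-140.]));pages(g)
t=get_image('top');cv2.imwrite('pics/top20.png',t['image'][:,:,::-1])
a=cv2.imread('pics/side20.png');b=cv2.resize(t['image'][200:400,320:520,::-1],(600,600),interpolation=cv2.INTER_CUBIC)
a=cv2.resize(a,(400,427));b=cv2.resize(b,(400,400));c=np.zeros((430,800,3),np.uint8);c[:427,:400]=a;c[:400,400:]=b;cv2.imwrite('pics/both20.png',c)
E
```

```text
22.2 [ 0.667  0.179 -0.696  0.51  -1.182 -0.855] [419.7 -24.6 193.2] [ 0.2  0.3 -0. ] yaw 0.097
lead [457.2 -18.8 211.7] low [454.3  -1.1 198.9]
lead [385.8 -25.8 218.2] low [382.9  -8.1 205.5]
fwd [ 0.812 -0.003  0.583] x [ 0.051 -0.996 -0.075] down [-0.581 -0.091  0.809]
25 centre [ 475.6 -127.3] size 26.9 12.7 yaw -0.927
fwd max 185.6 spine min/max 449.2 466.3
[205. 169.] 333 mean [ 425.  -190.3] yaw 0.085 spine end [ 492.5 -184.5] fore [ 352.5 -196.5]
[195. 177.] 294 mean [ 430.5 -220.7] yaw 0.106 spine end [ 496.2 -213.6] fore [ 359.3 -228.3]
[177. 185.] 647 mean [ 436.6 -270.1] yaw 0.119 spine end [ 514.4 -260.7] fore [ 355.1 -279.8]
```

>>> servo_tool(
  rows=[
    [0.7,-3.3,0,-2.5,0,0,0],
    [0.7,-3.3,0,-2.5,0,0,0],
    [0.7,-3.3,0,-2.5,0,0,0],
    [0.7,-3.3,0,-2.5,0,0,0],
    [0.7,-3.3,0,-2.5,0,0,0],
    [0.7,-3.3,0,-2.5,0,0,0],
    [0.7,-3.3,0,-2.5,0,0,0],
    [0.7,0,0,0,0,0,0],
  ],
)

```text
clock: 23.1
position: [390.6, 264.9, 193.7]
ee_rot: [0.714, -0.626, 0.197, 0.243]
contact_force: [-0.4, -0.7, -0.4]
gripper_width: 59.8
```

```bash
python3 - <<'E'
from h import *
rep();s=get_image('side');t=get_image('top')
a=cv2.resize(s['image'][130:280,145:265,::-1],(400,500),interpolation=cv2.INTER_CUBIC);b=cv2.resize(t['image'][205:380,370:510,::-1],(400,500),interpolation=cv2.INTER_CUBIC)
cv2.imwrite('pics/both21.png',np.hstack([a,b]))
print(t['image'][290,440],t['image'][300,400])
E
```

```text
23.1 [ 1.107  0.413 -0.271  0.25  -1.481 -1.074] [390.6 264.9 193.7] [-0.4 -0.7 -0.4] yaw 0.099
lead [428.2 270.9 211.8] low [425.2 288.5 198.9]
lead [356.9 263.9 219. ] low [353.9 281.4 206.1]
fwd [ 0.808 -0.001  0.589] x [ 0.058 -0.995 -0.081] down [-0.586 -0.1    0.804]
[100  87  67] [61 55 49]
```

View pics/both21.png

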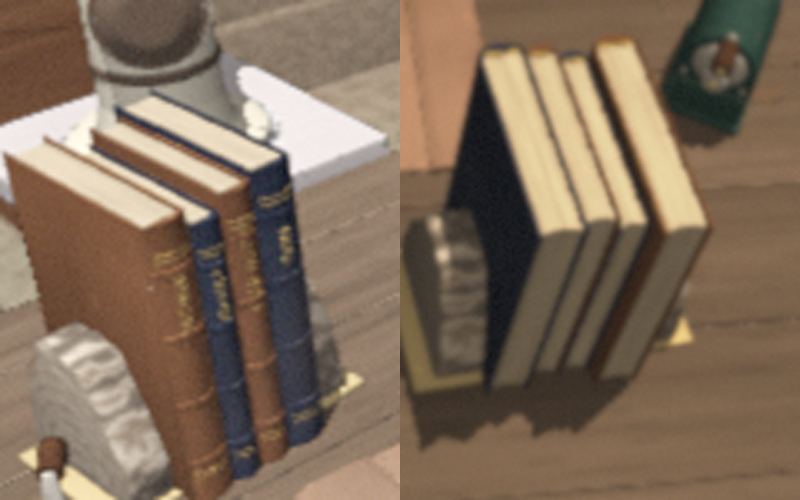

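The final picture shows, on the left, the lone book flush with the row, its spines in line, and the bookend plate tucked behind it at (350,385). On the right, the top view shows the slab at (410–488, 210–370) parallel to and against the navy cover. I'll make one numeric check of centring and squareness from the top view.

```bash
python3 - <<'E'
from h import *
t=get_image('top');im=t['image'].astype(int);r,g_,b=im[...,0],im[...,1],im[...,2]
m=((r>105)&(r-b>45)&(g_-b>30)&(r-g_<35)).astype(np.uint8);m[:, :330]=0;m[:,404:]=0;m[:250]=0;m[355:]=0
v,u=np.where(m);P=np.array([onz(t,x,y,6)[:2] for x,y in zip(u,v)])
print(len(P),'fwd',(P@E_).min().round(1),(P@E_).max().round(1),'spine',(P@F_).min().round(1),(P@F_).max().round(1))
near=P[(P@F_)<(P@F_).min()+4];back=P[(P@E_)<(P@E_).min()+4]
print('near edge fwd range',(near@E_).min().round(1),(near@E_).max().round(1),len(back),'back edge spine',(back@F_).min().round(1),(back@F_).max().round(1))
hull=cv2.minAreaRect(P.astype(np.float32));print(hull)
for n,x,y,z in(('lone fore foot +',401,340.8,0),('plate-cover junction',399.8,335,6),('R3 fore foot',370+(545-400)/2.857,205+372/2.857,0)):
    p=onz(t,x,y,z)[:2];print(n,p.round(1),'fwd',(p@E_).round(1),'spine',(p@F_).round(1))
s=get_image('side');plate2(s,np.array([416.,-140.]));pages(s)
E
```

```text
326 fwd 160.9 214.7 spine 343.2 486.5
near edge fwd range 165.5 213.3 25 back edge spine 348.2 467.3
((430.913818359375, -147.492919921875), (143.2164306640625, 53.76142120361328), 5.656460285186768)
lone fore foot + [ 356.4 -187.4] fwd 220.6 spine 336.8
plate-cover junction [ 367.6 -185.7] fwd 220.0 spine 348.2
R3 fore foot [ 366.3 -233.6] fwd 267.5 spine 342.3
26 centre [ 475.5 -127.2] size 26.5 12.7 yaw -0.927
fwd max 184.0 spine min/max 449.2 466.9
[205. 169.] 333 mean [ 424.9 -190.3] yaw 0.084 spine end [ 492.5 -184.6] fore [ 352.5 -196.4]
[196. 177.] 285 mean [ 432.9 -220.2] yaw 0.094 spine end [ 497.2 -214.1] fore [ 362.2 -226.9]
[177. 185.] 643 mean [ 436.4 -270. ] yaw 0.119 spine end [ 514.3 -260.7] fore [ 355.4 -279.6]
```

```bash
python3 - <<'E'
from h import *
t=get_image('top')
for n,x,y,z in(('L spine',500,47,226),('L fore',562,233,226),('R3 spine',541,49,220),('R3 fore',601,220,220)):
    p=onz(t,370+(x-400)/2.857,205+y/2.857,z)[:2];print(n,p.round(1),'spine',(p@F_).round(1))
s=read_state();print(s['clock'],s['contact_force'].round(1))
E
```

```text
L spine [ 507.6 -187.9] spine 487.3
L fore [ 353.2 -199.6] spine 332.5
R3 spine [ 508.8 -218.6] spine 485.6
R3 fore [ 364.7 -229.1] spine 341.2
23.35 [-0.2 -0.1  0.4]
```

```bash
python3 -c "
from bench import *
print(job_done())"
```

```text
the job is handed in; nothing more can be done
None
```

I pushed the navy book low on its cover until it stood against the last brown book. As a second push, I slid the agate bookend up against it. The job was handed in at about 23 s with the hand well clear and nothing touching the robot.

**What the last checks showed**
- **Contact:** The first push ended at about 9 N and the second at about 11.4 N. Both are below the 12 N at which the row can slide.
- **Row:** The row books' measured positions held within about 1 mm throughout.
- **Lone book spine:** It is in line with the other spines within about 1 mm in the side view. The top view agrees: the book centres are 3.5 mm apart along the spine direction, where 4 mm was wanted.
- **Lone book flatness:** The lone book's page-top angle reads about 0.01 rad off the brown book's. That is within the noise of the measurement.
- **Bookend:** It is square to within about 0.01 rad of the row direction.
- **Yellow book, blue bookend and other items:** I never went near the look-alikes. The stamp, mug and ink pad were well off the path. The hand passed near the stapler, and no stray force showed there. I did not measure any of these again afterwards.

**What disagreed**
- **Bookend centring:** The side view puts it about +1 mm from the book's centre and the top view about -4 mm. That spread is a little more than the calibration error, and I left it there.
- **Hand-read foot corners in the top view:** They were about 12 mm off because of shadow, so I did not use them.
- **Desk touch:** One fingertip brushed the desk lightly, at about 5 N, while I was setting the tool height before the first push.

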